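# Set a bar to length against a flip-down stop

## Robot

A 7-joint arm with a two-finger parallel gripper is mounted at the origin on a cart in front of the work surface, level with it; the furniture and walls round the work are solid. World frame = base frame: x ahead of the robot, y to its left, z up, the work surface at z = 0. Lengths are in m, angles in rad, forces in N, time in s.
With the tool pointing down it reaches from about 0.425 to 0.975 m from the base axis. Payload 16.7 kg.
Tool frame: the origin (TCP) lies midway between the tips of the shut fingers; the grasp point (between the pads) lies 19 mm behind it (env.grasp_offset is the distance from the TCP to the grasp point, in m); z points along the fingers, y is the line along which they close (so a half turn about z gives the same grasp; the last joint's range is limited). The gripper opens to 85 mm and grips with 20 to 120 N. Pads are 22 mm wide; open, the fingers measure 114 mm over their backs; the gripper's body (76 mm by 85 mm) begins 54 mm behind the grasp point. The pads swing forward as they close: fully open they stand 13 mm farther back than shut.
Start: joints at [0.989, 0.426, 0.074, 1.606, -0.034, 1.111, -0.067], TCP at [0.283, -0.613, 0.231] pointing down, gripper open.
Joint ranges: [-2.85, 2.85], [-0.5, 2.14], [-1.23, 1.37], [0.21, 2.46], [-1.02, 4.16], [0.16, 2.05], [-2.73, 2.73]. Speed limits (rad/s): [1.89, 1.89, 2.39, 2.39, 3.01, 3.01, 3.01].

## Interface

Orientations are given as a unit quaternion [x, y, z, w].
In Python, from workcell import sensors, eyes, ticket, env gives the robot as it stands.
- The arm moves only by the tool drive_tool, never from a script. Its argument "deltas" is a list of rows, each a list of 7 numbers: the turn, a rotation vector about the world's x, y, z scaled (see below), then the shift along the world's x, y, z scaled (see below), then the closure, from 0 (fully open) to 1 (shut). A call has 1 to 12 rows; each row shifts and turns the commanded pose from where the row before left it; what a row does not reach is not made up. The controller multiplies each number of a shift by 25 mm and each number of a turn by 90 degrees. A row lasts 1/8 s, in which the tool goes at most 62.5 mm and 10.7 degrees, less where a joint would pass 70% of its speed; a pose out of reach is approached as far as the arm can. A call with a number of a shift or a turn outside -1 to 1 is refused whole. A call with a gripper value outside its range is refused whole. The fingers move at their own pace and stop on an object; "grip_force" is the grip in N (left out, the last holds). Time passes only in rows, so rows that do not move let the fingers close. It gives the time, the measured TCP pose, the force, the opening and the grip force at its end, in the units of the state.
- sensors.read_state(): the state, without advancing time (a new reading comes with each control period).
- eyes.capture(name): name is "scene" or "top"; returns a dict with "image" (400x640x3 uint8, red, green, blue), "intrinsics" (3x3 intrinsics, pixels), "xyz" and "attitude" of the camera in the world. Camera axes: x right, y down, z forward; pixel columns grow to the right and rows downward; lengths in m; the calibration is good to about 2 mm. A picture is of the moment at which its call begins. There is no depth.
- ticket.close_job(): hands the job in; it is judged then, once.
The state is a dict: "time_s": time; "qpos": joint angles; "joint_vel": joint speeds; "joint_torque": joint torques, N m; "ee_pos": TCP position; "tool_rot": TCP orientation; "force": force on the tool from outside, world axes, zero at the start; "torque": the same for the moment, N m; "width": opening from 0.0 (shut) to 1.0 (fully open); "finger_force": force on a finger pad.
Only numpy, scipy, OpenCV 4.12 (cv2) and the standard library are available. Lean on these libraries where they do the work, as an engineer would, in place of code of your own. Each camera call takes 0.05 s, during which the arm holds its last target. There are 200 camera calls.

## Task

Flip the hinged stop flag fully down into the path, then slide the metal bar flat along the plate, with its long side flush against the fence, until its end bears solidly on the stop screw in the flag. Press it home with a push of about 8 N held for a second (over 12 N would upset the stop's setting), then let go, leaving the flag down and the bar flush with the fence and still pushing the screw's sprung plunger in. Leave the spanner and the dowel pin where they lie.

Things in the scene. Friction and masses are not known exactly. Their poses are not given: they have to be found in the camera images.
- fixture: Grey painted steel base plate fixed to the bench, top 10 mm above the bench, 165 mm (x -70 to +95) by 270 mm (y). Origin on the bench; x points across the fence away from the robot, y along it to the left. A low dark steel fence runs along its whole length: front face at x = +30, rear face at +45 mm, 14 mm high above the plate. The bar slides along its -x side towards -y, to the stop.
- stop: Dark steel stop unit fixed behind the fence near its -y end (where, differs). Origin: centre of its underside on the plate, at fixture x = +68, z = 10 mm; axes as the fixture's. Block 40 x 50 x 34 mm; two cheeks, 65 mm high, 38 mm over their outsides, carry the flag's hinge pin. Pressing the bar on the flag's screw with over 12 N would upset it.
- flag_hinge (a point): Centre of the hinge pin of the flag, in the stop unit's frame at x = 0, y = 0, z = 54 mm; the pin lies along y.
- flag (a joint): Angle of the aluminium flag: 0 = fully down at its hard limit (arm level, pointing to -x across the fence), 1.57 = arm straight up; starts between 1.1 and 1.5. Stiff hinge (0.12 N m, 1.5 N at the tab): it stays where it is left. Flag 12 mm thick along y, arm 14 mm deep; a paddle 28 mm wide stands at right angles to the arm, hanging down to 5 mm above the plate when down.
- flag_tab (a point): Centre of the tab at the free end of the flag's arm, 85 mm from the hinge pin (tab 12 mm thick along y, 14 mm deep, ends 95 mm from the pin); place to pinch or push. At flag angle q it is at x = -85 cos q, y = 0, z = 54 + 85 sin q mm in the stop unit's frame.
- flag_paddle (a point): Point on the mid-plane of the paddle where the axis of the adjusting screw (16 mm diameter, along y) passes; 53 mm from the hinge pin along the arm, 34 mm below the arm's centre line when down. The screw's solid end faces +y, 10 to 40 mm from this point: how far it is turned out differs and is not measured. A sprung plunger (8 mm diameter, 0.3 to 0.7 N) sticks out 4 mm further.
- bar: Loose aluminium bar, 30 mm wide (x), 100 mm long (y), 40 mm high, about 0.32 kg, lying on the plate to the +y side of the stop, 12 to 27 mm clear of the fence and up to 0.12 rad askew. Origin: centre of its underside; long axis = own y. Flush with the fence its centre is at fixture x = +15 mm.
- spanner: Loose flat spanner, 27 x 134 x 5 mm, lying on the bench in front of the plate; origin at its centre. Not to be moved.
- dowel: Loose dowel pin, 13 mm diameter, 46 mm long, lying on the bench in front of the plate; origin at its centre. Not to be moved.

How it is judged:
On the way, in this order (a step that is already met when the one before it is completed fails the run):
1. the flag is flipped fully down (value of joint flag below 0.05 rad), for 0.2 s.
2. the bar is pressed on the stop screw with more than 4 N, with the flag down, the bar within 2.5 mm of the fence and square to it (contact force between bar and stop above 4 N and value of joint flag below 0.05 rad and x of bar in the frame of fixture above 0.0125 m and angle between the y axis of bar and the y axis of fixture, either way round below 0.03 rad), for 0.3 s.
At the end, for the whole second after the job is handed in: The flag is fully down (within 0.05 rad); the bar lies flat and at rest on the plate, its side within 2.5 mm of the fence and parallel to it within 0.03 rad, and its end still bears on the sprung plunger of the stop screw (more than 0.1 N) (value of joint flag below 0.05 rad and contact force between bar and stop above 0.1 N and x of bar in the frame of fixture above 0.0125 m and angle between the y axis of bar and the y axis of fixture, either way round below 0.03 rad and z of bar in the frame of fixture below 0.012 m and angle between bar's own z axis and vertical below 0.05 rad and linear speed of bar below 0.01 m/s); the robot touches nothing.
It fails at once if the bar pushed on the flag or its screw with more than 12 N (contact force between bar and stop above 12 N).
It fails at once if the spanner moved by more than 15 mm (distance of spanner from where it was at the start of the episode above 0.015 m).
It fails at once if the dowel pin moved by more than 15 mm (distance of dowel from where it was at the start of the episode above 0.015 m).
It also fails if it takes over 61 s, if anything falls off the work surface, if the arm or the gripper's body presses on something with over 40 N, if the wrist force passes 120 N, or if a joint passes its speed limit or range.

## Working session

There is one attempt and no reset: what is moved stays moved. The work goes in short steps, Python scripts to look and compute and a tool call to move; the robot and the scene stay as the last step left them, time stands still between calls to the robot, and variables do not carry over. Pictures are saved under pics/ and viewed, at most 10 in all, crops included, and the job is handed in when it is done.

Besides the shell and the picture viewer there is one more tool, called after "Emit:" as a command line: name --pt "numbers of a row" for each row, then --argument value for the rest. drive_tool: Moves the arm, as the interface text tells. Shifts and turns lie within -1 to 1; 1 stands for 25 mm of shift or 90 degrees of turn. Its arguments: {"type":"object","properties":{"deltas":{"type":"array","items":{"type":"array","items":{"type":"number"}}},"grip_force":{"type":"number"}},"required":["deltas"]}

```bash
mkdir -p pics
cat > h.py <<'E'
import numpy as np, cv2
from scipy.spatial.transform import Rotation as R
from workcell import sensors, eyes, ticket, env
def cap(n,f=None):
    c=eyes.capture(n)
    if f: cv2.imwrite('pics/'+f,cv2.cvtColor(c['image'],cv2.COLOR_RGB2BGR))
    return c
def rot(c):
    a=np.array(c['attitude'],float)
    return a if a.shape==(3,3) else R.from_quat(a).as_matrix()
def ray(c,u,v): return rot(c)@np.linalg.inv(c['intrinsics'])@np.array([u,v,1.])
def onz(c,u,v,z):
    d=ray(c,u,v);p=np.array(c['xyz']);return p+d*(z-p[2])/d[2]
def proj(c,P):
    q=np.array(c['intrinsics'])@rot(c).T@(np.array(P)-c['xyz']);return q[:2]/q[2]
E
python3 - <<'E'
from h import *
for n in('scene','top'):
    c=cap(n,n+'0.png');print(n,c['xyz'],c['attitude'],c['intrinsics'])
print(sensors.read_state())
E
```

```text
scene [0.22375437 0.62191539 0.72687861] [-0.20949571  0.91842196 -0.32553321  0.08149099] [[376.86925344   0.         315.92208821]
 [  0.         376.86925344 204.59438515]
 [  0.           0.           1.        ]]
top [0.3324696  0.14429152 0.92392883] [ 0.71271401 -0.69575497  0.05604844 -0.06944304] [[507.83664974   0.         326.47419308]
 [  0.         507.83664974 209.76227053]
 [  0.           0.           1.        ]]
{'time_s': 0.1, 'qpos': array([ 0.98848608,  0.42667227,  0.07386022,  1.60653651, -0.03412388,
        1.11081247, -0.06711339]), 'joint_vel': array([ 0.00040713,  0.00015922,  0.00183095, -0.00179524, -0.0004098 ,
       -0.00014572, -0.00026684]), 'joint_torque': array([ 1.05413748e-02, -9.51516867e+01,  3.77280995e+00, -4.64398241e+01,
        1.98071741e-02,  6.55386772e-03,  2.55610036e-05]), 'ee_pos': array([ 0.28293451, -0.61243259,  0.23068183]), 'tool_rot': array([ 9.76682141e-01,  2.14689667e-01, -1.56501197e-04, -5.63247916e-04]), 'force': array([ 0.12561068, -0.27502179, -0.01287434]), 'torque': array([-0.00224051, -0.04706268, -0.06713528]), 'finger_force': 0.0, 'width': 0.999011766342529}
```

View pics/scene0.png

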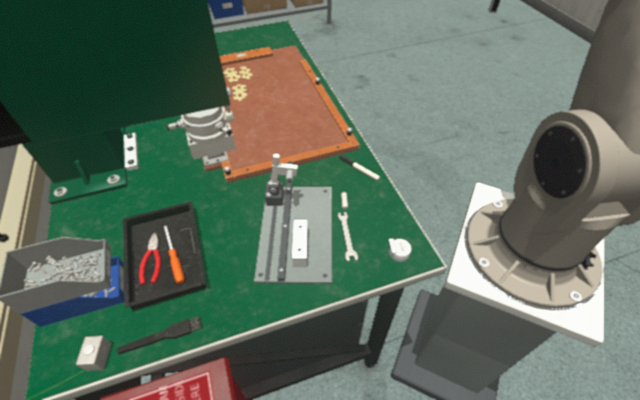

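View pics/top0.png

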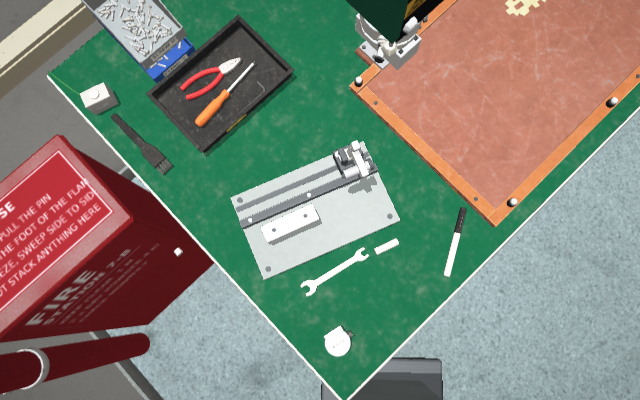

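The scene view shows the plate at about (255–332, 185–282), with the flag up at (285,170) and the bar at (300,242). In the top view the plate's corners are at about (231,198), (265,278), (399,219) and the stop is at (355,160). I'll crop both views closer.

Run:
```python
from h import *
a=cv2.imread('pics/top0.png')[130:290,222:407];b=cv2.imread('pics/scene0.png')[148:288,246:361]
a=cv2.resize(a,None,fx=3,fy=3,interpolation=cv2.INTER_CUBIC);b=cv2.resize(b,None,fx=4,fy=4,interpolation=cv2.INTER_CUBIC)[:,:]
b=cv2.resize(b,None,fx=.53,fy=.53) if 0 else b
cv2.imwrite('pics/ctop.png',a);cv2.imwrite('pics/cscene.png',b)
for n in('scene','top'):
    c=cap(n);print(n,proj(c,[.283,-.6124,.231]))
c=cap('top')
for u,v in[(231,198),(265,278),(399,219)]:print(onz(c,u,v,.01))
s=cap('scene')
for u,v in[(255,282),(332,281),(333,186)]:print(onz(s,u,v,.01))
```

```text
scene [485.554504     8.58647619]
top [918.8360675  355.10543417]
[0.51445242 0.3402292  0.01      ]
[0.36991808 0.27059621 0.01      ]
[0.48232484 0.03148536 0.01      ]
[0.51231507 0.34452594 0.01      ]
[0.36695063 0.27238582 0.01      ]
[0.47586423 0.02640013 0.01      ]
```

View pics/ctop.png

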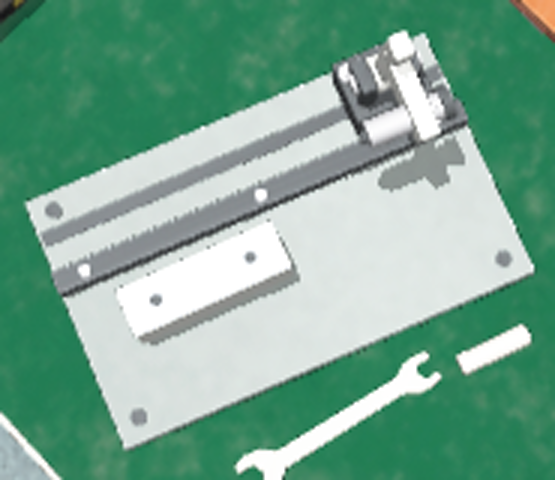

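View pics/cscene.png

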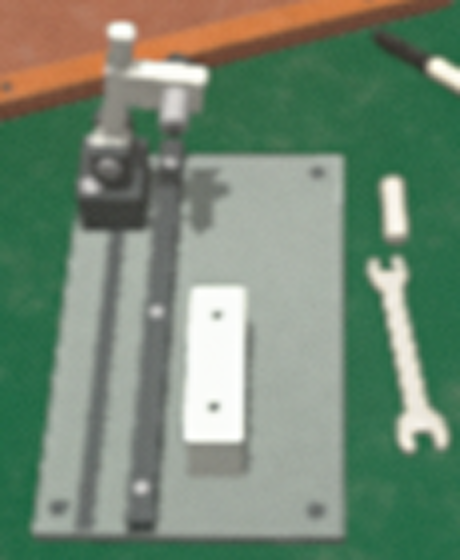

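The crops show the bar's top face clearly, at scene crop (190,286), (246,287), (245,442), (183,441). The tab top is at (121,30) in the scene crop and (402,45) in the top crop. The screw points to +y at scene crop (173,105). Now to measure these.

```bash
cat > m.py <<'E'
from h import *
t=cap('top');s=cap('scene')
T=lambda u,v:(222+(u+.5)/3-.5,130+(v+.5)/3-.5)
S=lambda u,v:(246+(u+.5)/4-.5,148+(v+.5)/4-.5)
def fit(model,pts):
    m=np.array(model);p=np.array(pts)[:,:2];mc,pc=m.mean(0),p.mean(0)
    U,_,V=np.linalg.svd((m-mc).T@(p-pc));Rm=(U@V).T
    return np.arctan2(Rm[1,0],Rm[0,0]),pc-Rm@mc,1e3*np.abs((p-pc)-(m-mc)@Rm.T).max()
pl=[(.095,.135),(-.07,.135),(-.07,-.135),(.095,-.135)]
P=[onz(t,*T(u,v),.01) for u,v in[(25,202),(125,448),(533,268),(425,33)]]
a,o,e=fit(pl,P);print('plate top',a,o,e)
Q=[onz(s,*S(u,v),.01) for u,v in[(34,536),(344,538),(344,155)]]
a2,o2,e2=fit(pl[:3],Q);print('plate scene',a2,o2,e2)
A=(a+a2)/2;O=(o+o2)/2
def loc(p): 
    c,sn=np.cos(A),np.sin(A);d=np.array(p)[:2]-O;return np.r_[c*d[0]+sn*d[1],-sn*d[0]+c*d[1]]
bm=[(.015,.05),(.015,-.05),(-.015,-.05),(-.015,.05)]
for c,F,px in((t,T,[(117,290),(272,222),(297,268),(140,338)]),(s,S,[(183,441),(190,286),(246,287),(245,442)])):
    b,bo,be=fit(bm,[onz(c,*F(u,v),.05) for u,v in px]);print('bar',b-A,bo,loc(bo)*1e3,be)
def tri(pt,ps):
    d1,d2=ray(t,*T(*pt)),ray(s,*S(*ps));p1,p2=np.array(t['xyz']),np.array(s['xyz'])
    k=np.linalg.lstsq(np.c_[d1,-d2],p2-p1,rcond=None)[0];x,y=p1+k[0]*d1,p2+k[1]*d2
    return (x+y)/2,np.linalg.norm(x-y)*1e3
for n,pt,ps in(('tab',(402,45),(121,30)),('screwend',(370,130),(173,110))):
    p,g=tri(pt,ps);print(n,p,loc(p)*1e3,g)
    
# spanner/dowel
print('dowel',[loc(onz(t,*T(u,v),.006)) *1e3 for u,v in[(462,362),(526,335)]],'spanner',[loc(onz(t,*T(u,v),.003))*1e3 for u,v in[(245,470),(432,365)]])
print('frame',A,O)
E
python3 m.py
```

```text
plate top 0.43554410965165874 [0.48768359 0.18090526] 1.9052496816474862
plate scene 0.4326913095036511 [0.48566451 0.18169001] 1.0703233846443698
bar 0.01650412103117127 [0.46479068 0.22491136] [-1.5091296  48.77254971] 1.5692955267929478
bar 0.02195843396092856 [0.46484151 0.22797137] [-0.17594164 51.52733042] 1.542594604539843
tab [0.57556964 0.11749804 0.15525395] [ 53.8150062  -95.27202734] 0.37170805068687435
screwend [0.53731872 0.13288979 0.1235452 ] [ 25.58611307 -65.21926133] 0.09053817930849098
dowel [array([-101.81369124,  -72.11609411]), array([-102.32739025, -114.26436126])] spanner [array([-108.89699115,   73.20735359]), array([-96.07102109, -55.09594651])]
frame 0.43411770957765494 [0.48667405 0.18129764]
```

Run:
```python
from h import *
t=cap('top');s=cap('scene')
for n,c,L in(('scene',s,[(228,100),(228,178),(215,165),(180,125),(232,115)]),('top',t,[(358,62),(357,12),(420,40),(435,5),(385,60)])):
    for u,v in L: print(n,(u,v),[onz(c,u,v,z).round(3)[:2] for z in(0,.1,.3,.5)])
a=cv2.imread('pics/top0.png')[0:100,320:460];b=cv2.imread('pics/scene0.png')[60:200,130:300]
cv2.imwrite('pics/v.png',cv2.hconcat([cv2.resize(a,(420,300)),cv2.resize(b,(364,300))]))
```

```text
scene (228, 100) [array([ 0.94 , -0.178]), array([ 0.842, -0.068]), array([0.645, 0.152]), array([0.447, 0.372])]
scene (228, 178) [array([0.743, 0.111]), array([0.671, 0.181]), array([0.529, 0.322]), array([0.386, 0.462])]
scene (215, 165) [array([0.803, 0.086]), array([0.723, 0.159]), array([0.564, 0.307]), array([0.405, 0.454])]
scene (180, 125) [array([ 1.001, -0.011]), array([0.894, 0.076]), array([0.68 , 0.251]), array([0.466, 0.425])]
scene (232, 115) [array([ 0.885, -0.118]), array([ 0.794, -0.016]), array([0.612, 0.187]), array([0.43 , 0.391])]
top (358, 62) [array([0.792, 0.11 ]), array([0.742, 0.114]), array([0.643, 0.121]), array([0.543, 0.129])]
top (357, 12) [array([0.898, 0.114]), array([0.837, 0.117]), array([0.715, 0.124]), array([0.592, 0.13 ])]
top (420, 40) [array([ 0.84 , -0.011]), array([0.785, 0.006]), array([0.675, 0.04 ]), array([0.566, 0.073])]
top (435, 5) [array([ 0.916, -0.041]), array([ 0.853, -0.021]), array([0.727, 0.019]), array([0.6  , 0.059])]
top (385, 60) [array([0.797, 0.058]), array([0.747, 0.067]), array([0.646, 0.086]), array([0.546, 0.105])]
```

View pics/v.png

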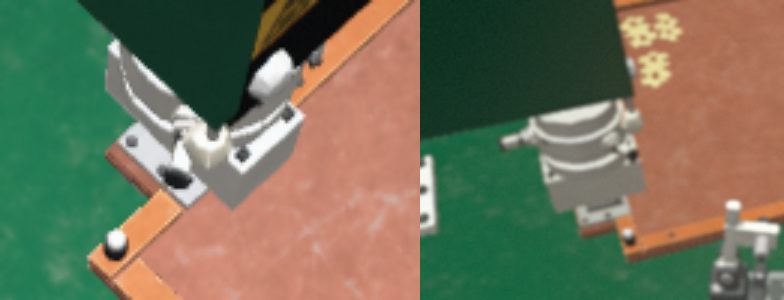

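The picture shows a machine with a green head. Its nearest lower corner is at about (0.73, 0.07, 0.2), so I'll keep x below about 0.62. I'll start towards the space behind the flag with the fingers shut.

Emit:
drive_tool --pt "0 0 0 0.5 0.99 0 1" --pt "0 0 0 0.5 0.99 0 1" --pt "0 0 0 0.5 0.99 0 1" --pt "0 0 0 0.5 0.99 0 1" --pt "0 0 0 0.5 0.99 0 1" --pt "0 0 0 0.5 0.99 0 1" --pt "0 0 0 0.5 0.99 0 1" --pt "0 0 0 0.5 0.99 0 1" --pt "0 0 0 0.5 0.99 0 1" --pt "0 0 0 0.5 0.99 0 1" --pt "0 0 0 0.5 0.99 0 1" --pt "0 0 0 0.5 0.99 0 1" --grip_force 30

```text
time_s: 2.0
ee_pos: [0.4334, -0.3149, 0.2315]
tool_rot: [0.977, 0.215, 0.0, 0.0]
force: [-0.4, -0.1, 0.4]
width: -0.003
finger_force: 0.0
```

Emit:
drive_tool --pt "0 0 0 0.25 0.99 0 1" --pt "0 0 0 0.25 0.99 0 1" --pt "0 0 0 0.25 0.99 0 1" --pt "0 0 0 0.25 0.99 0 1" --pt "0 0 0 0.25 0.99 0 1" --pt "0 0 0 0.25 0.99 0 1" --pt "0 0 0 0.25 0.99 0 1" --pt "0 0 0 0.25 0.99 0 1" --pt "0 0 0 0.25 0.99 0 1" --pt "0 0 0 0.25 0.99 0 1" --pt "0 0 0 0.25 0.99 0 1"

```text
time_s: 3.38
ee_pos: [0.502, -0.0427, 0.2315]
tool_rot: [0.977, 0.215, 0.0, 0.0]
force: [0.2, -1.3, 0.1]
width: 0.002
finger_force: 0.0
```

Emit:
drive_tool --pt "0 0 0 0.51 0.87 0 1" --pt "0 0 0 0.51 0.87 0 1" --pt "0 0 0 0.51 0.87 0 1" --pt "0 0 0 0.51 0.87 0 1" --pt "0 0 0 0.51 0.87 0 1" --pt "0 0 0 0.51 0.87 0 1" --pt "0 0 0 0.51 0.87 0 1" --pt "0 0 0 0.51 0.87 0 1" --pt "0 0 0 0 0 -0.6 1" --pt "0 0 0 0 0 -0.6 1"

```text
time_s: 4.62
ee_pos: [0.6034, 0.1298, 0.2002]
tool_rot: [0.977, 0.215, -0.0, 0.0]
force: [0.1, -0.4, -0.5]
width: -0.0
finger_force: 0.0
```

Run:
```python
from h import *
t=cap('top');s=cap('scene')
a=t['image'][100:220,300:420];b=s['image'][110:230,230:350]
cv2.imwrite('pics/f.png',cv2.cvtColor(cv2.hconcat([cv2.resize(a,(400,400)),cv2.resize(b,(400,400))]),cv2.COLOR_RGB2BGR))
print(sensors.read_state()['ee_pos'])
```

```text
[0.60256362 0.12915752 0.19903637]
```

View pics/f.png

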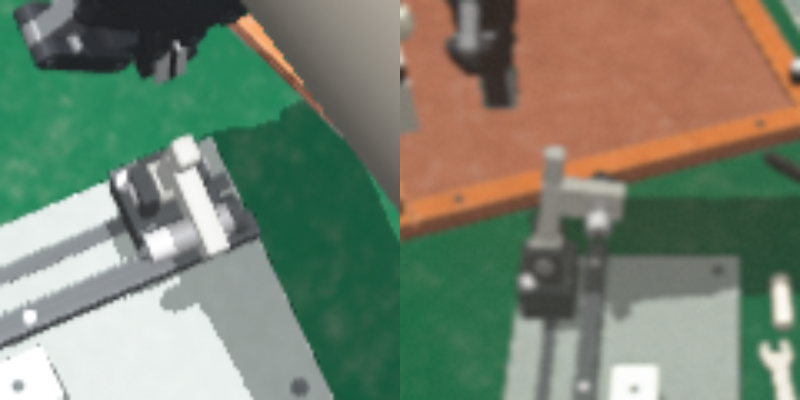

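Emit:
drive_tool --pt "0 0 0 0 0 -0.8 1" --pt "0 0 0 0 0 -0.8 1" --pt "0 0 0 0 0 -0.76 1" --pt "0 0 0 -0.36 -0.17 -0.12 1" --pt "0 0 0 -0.34 -0.16 -0.11 1" --pt "0 0 0 -0.34 -0.16 -0.11 1"

```text
time_s: 5.48
ee_pos: [0.5775, 0.1181, 0.1343]
tool_rot: [0.977, 0.215, 0.001, -0.0]
force: [0.9, 1.1, -0.4]
width: 0.002
finger_force: 0.5
```

Emit:
drive_tool --pt "0 0 0 -0.34 -0.16 -0.11 1" --pt "0 0 0 -0.32 -0.15 -0.24 1" --pt "0 0 0 -0.32 -0.15 -0.24 1" --pt "0 0 0 -0.24 -0.11 -0.35 1" --pt "0 0 0 -0.24 -0.11 -0.35 1"

```text
time_s: 6.1
ee_pos: [0.5409, 0.101, 0.1009]
tool_rot: [0.977, 0.215, -0.0, -0.0]
force: [2.0, 1.6, -0.3]
width: -0.004
finger_force: 0.5
```

Emit:
drive_tool --pt "0 0 0 -0.09 -0.04 -0.27 1" --pt "0 0 0 -0.09 -0.04 -0.27 1" --pt "0 0 0 -0.06 -0.03 -0.24 1" --pt "0 0 0 -0.06 -0.03 -0.24 1"

```text
time_s: 6.6
ee_pos: [0.5339, 0.0979, 0.0757]
tool_rot: [0.977, 0.215, 0.0, -0.0]
force: [0.9, 0.2, 1.2]
width: -0.001
finger_force: 0.5
```

Emit:
drive_tool --pt "0 0 0 0 0 -0.06 1" --pt "0 0 0 0 0 0 1"

```text
time_s: 6.85
ee_pos: [0.5338, 0.0978, 0.0745]
tool_rot: [0.977, 0.215, -0.0, -0.0]
force: [0.4, 0.3, -0.7]
width: -0.002
finger_force: 0.0
```

Emit:
drive_tool --pt "0 0 0 0 0 -0.08 1" --pt "0 0 0 0 0 0 1"

```text
time_s: 7.1
ee_pos: [0.5339, 0.0978, 0.0726]
tool_rot: [0.977, 0.215, 0.0, -0.0]
force: [-0.1, -0.6, -0.4]
width: -0.001
finger_force: 0.0
```

Emit:
drive_tool --pt "0 0 0 0 0 -0.08 1" --pt "0 0 0 0 0 0 1"

```text
time_s: 7.35
ee_pos: [0.5339, 0.0977, 0.0709]
tool_rot: [0.977, 0.215, 0.0, 0.0]
force: [-2.2, -0.5, 8.4]
width: -0.001
finger_force: 4.4
```

Emit:
drive_tool --pt "0 0 0 0 0 0.98 1" --pt "0 0 0 0 0 0.98 1" --pt "0 0 0 -0.76 0.72 0 1" --pt "0 0 0 -0.76 0.72 0 1" --pt "0 0 0 -0.76 0.72 0 1" --pt "0 0 0 -0.76 0.72 0 1" --pt "0 0 0 -0.76 0.72 0 1" --pt "0 0 0 -0.76 0.72 0 1" --pt "0 0 0 0 0 -0.8 1" --pt "0 0 0 0 0 0 1"

```text
time_s: 8.6
ee_pos: [0.4191, 0.2055, 0.0988]
tool_rot: [0.977, 0.215, -0.001, 0.0]
force: [-0.1, -0.1, 0.4]
width: -0.002
finger_force: 0.0
```

Run:
```python
from h import *
t=cap('top');s=cap('scene')
a=t['image'][130:290,220:410];b=s['image'][150:290,240:360]
cv2.imwrite('pics/g.png',cv2.cvtColor(cv2.hconcat([cv2.resize(a,(475,400)),cv2.resize(b,(320,400))]),cv2.COLOR_RGB2BGR))
```

```text
(no output)
```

View pics/g.png

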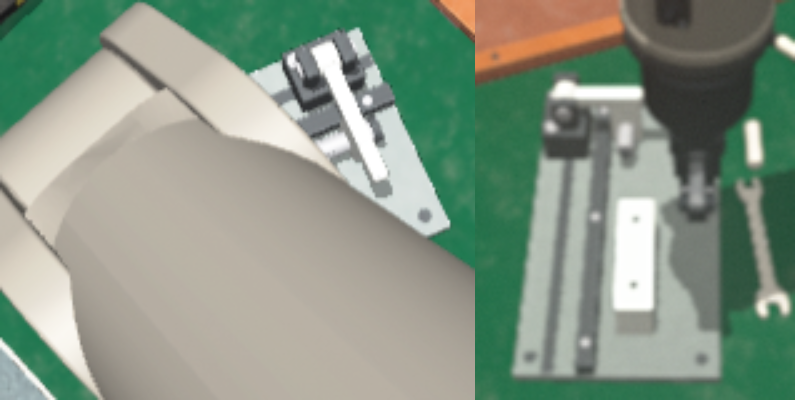

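The flag is down in both views, with the screw to its left. The fingers hang to the -x side of the bar. I'll lower them and push the bar to the fence.

Emit:
drive_tool --pt "0 0 0 0 0 -0.8 1" --pt "0 0 0 0 0 -0.8 1" --pt "0 0 0 0 0 -0.8 1" --pt "0 0 0 0 0 -0.72 1" --pt "0 0 0 0.22 0.1 0 1" --pt "0 0 0 0.22 0.1 0 1" --pt "0 0 0 0.22 0.1 0 1" --pt "0 0 0 0.22 0.1 0 1" --pt "0 0 0 0.22 0.1 0 1"

```text
time_s: 9.82
ee_pos: [0.4476, 0.2183, 0.0218]
tool_rot: [0.977, 0.215, -0.0, 0.0]
force: [-2.5, -1.2, 1.4]
width: 0.001
finger_force: 1.1
```

Emit:
drive_tool --pt "0 0 0 0.11 0.05 0 1" --pt "0 0 0 0.07 0.035 0 1" --pt "0 0 0 0 0 0 1"

```text
time_s: 10.2
ee_pos: [0.452, 0.2205, 0.0215]
tool_rot: [0.977, 0.215, 0.0, -0.0]
force: [-0.5, 0.2, 0.8]
width: -0.004
finger_force: 0.0
```

Emit:
drive_tool --pt "0 0 0 0.07 0.035 0 1" --pt "0 0 0 0 0 0 1"

```text
time_s: 10.45
ee_pos: [0.4537, 0.2214, 0.0216]
tool_rot: [0.977, 0.215, 0.0, -0.0]
force: [0.1, -0.0, -0.2]
width: 0.002
finger_force: 0.2
```

Emit:
drive_tool --pt "0 0 0 0.07 0.035 0 1" --pt "0 0 0 0 0 0 1"

```text
time_s: 10.7
ee_pos: [0.4555, 0.2223, 0.0216]
tool_rot: [0.977, 0.215, 0.0, -0.0]
force: [-0.1, -0.0, -0.4]
width: 0.004
finger_force: 0.1
```

Emit:
drive_tool --pt "0 0 0 0.05 0.025 0 1" --pt "0 0 0 0 0 0 1"

```text
time_s: 10.95
ee_pos: [0.4558, 0.2223, 0.0214]
tool_rot: [0.977, 0.215, -0.001, 0.0]
force: [-5.9, -2.2, 4.3]
width: -0.003
finger_force: 3.2
```

Emit:
drive_tool --pt "0 0 0 0.04 0.02 0 1" --pt "0 0 0 0 0 0 1"

```text
time_s: 11.2
ee_pos: [0.4558, 0.2223, 0.0212]
tool_rot: [0.977, 0.215, -0.002, 0.001]
force: [-11.9, -4.6, 8.5]
width: 0.004
finger_force: 6.2
```

Emit:
drive_tool --pt "0 0 0 -0.4 -0.18 0 1" --pt "0 0 0 -0.4 -0.18 0 1" --pt "0 0 0 0 0 0.9 1" --pt "0 0 0 0 0 0.9 1" --pt "0 0 0 0 0 0.6 1" --pt "0 0 0 0.05 0.96 0 1" --pt "0 0 0 0.05 0.96 0 1" --pt "0 0 0 0.05 0.96 0 1" --pt "0 0 0 0.05 0.96 0 1" --pt "0 0 0 0 0 0 1"

```text
time_s: 12.45
ee_pos: [0.4422, 0.3123, 0.0815]
tool_rot: [0.976, 0.216, 0.0, -0.001]
force: [-0.7, -0.3, -0.5]
width: -0.003
finger_force: 0.0
```

Run:
```python
from h import *
s=cap('scene');b=s['image'][150:290,240:360]
cv2.imwrite('pics/i.png',cv2.cvtColor(cv2.resize(b,(480,560),interpolation=cv2.INTER_CUBIC),cv2.COLOR_RGB2BGR))
p=sensors.read_state()['ee_pos'];A=.4341;d=p[:2]-[.4867,.1813];print(p,np.cos(A)*d[0]+np.sin(A)*d[1],-np.sin(A)*d[0]+np.cos(A)*d[1])
```

```text
[0.44227244 0.31094576 0.08136266] 0.014221377223890594 0.13630695044845967
```

View pics/i.png

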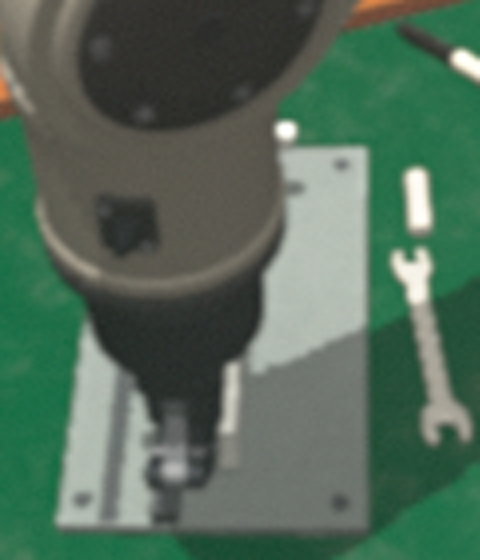

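Emit:
drive_tool --pt "0 0 0 0 0 -0.8 1" --pt "0 0 0 0 0 -0.8 1" --pt "0 0 0 0 0 -0.8 1" --pt "0 0 0 0.084 -0.182 0 1" --pt "0 0 0 0.084 -0.182 0 1" --pt "0 0 0 0.084 -0.182 0 1" --pt "0 0 0 0.084 -0.182 0 1" --pt "0 0 0 0.084 -0.182 0 1" --pt "0 0 0 0.084 -0.182 0 1" --pt "0 0 0 0.084 -0.182 0 1" --pt "0 0 0 0.084 -0.182 0 1" --pt "0 0 0 0.084 -0.182 0 1"

```text
time_s: 14.0
ee_pos: [0.4616, 0.2691, 0.0216]
tool_rot: [0.977, 0.215, 0.0, -0.0]
force: [-0.1, 1.7, 1.5]
width: 0.003
finger_force: 1.2
```

Emit:
drive_tool --pt "0 0 0 0.067 -0.145 0 1" --pt "0 0 0 0.067 -0.145 0 1" --pt "0 0 0 0.067 -0.145 0 1" --pt "0 0 0 0 0 0 1"

```text
time_s: 14.5
ee_pos: [0.4667, 0.2578, 0.0215]
tool_rot: [0.977, 0.214, -0.0, 0.0]
force: [0.3, -0.1, -0.6]
width: 0.003
finger_force: 0.0
```

Run:
```python
from h import *
t=cap('top');b=t['image'][130:290,222:407]
cv2.imwrite('pics/j.png',cv2.cvtColor(cv2.resize(b,(555,480),interpolation=cv2.INTER_CUBIC),cv2.COLOR_RGB2BGR))
p=sensors.read_state()['ee_pos'];A=.4341;d=p[:2]-[.4867,.1813];print(p,np.cos(A)*d[0]+np.sin(A)*d[1],-np.sin(A)*d[0]+np.cos(A)*d[1])
```

```text
[0.46652594 0.25796555 0.02144294] 0.013942182097991529 0.07803982986433985
```

View pics/j.png

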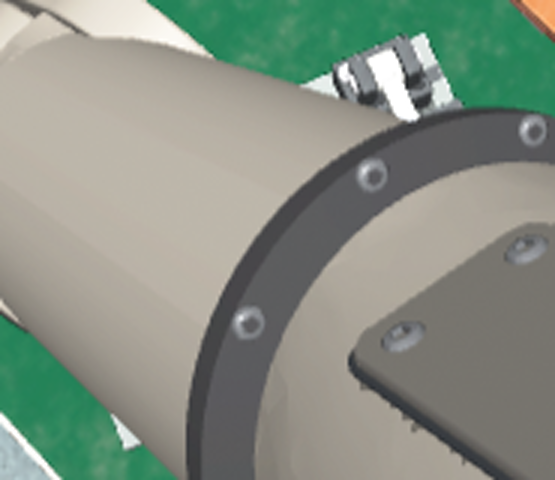

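The arm hides the bar in the top view, so I'll go on by force in small steps.

Emit:
drive_tool --pt "0 0 0 0.05 -0.109 0 1" --pt "0 0 0 0.05 -0.109 0 1" --pt "0 0 0 0.05 -0.109 0 1" --pt "0 0 0 0.034 -0.072 0 1" --pt "0 0 0 0 0 0 1"

```text
time_s: 15.18
ee_pos: [0.4712, 0.2482, 0.0215]
tool_rot: [0.977, 0.215, -0.0, 0.0]
force: [0.5, 0.2, -0.0]
width: 0.001
finger_force: 0.0
```

Emit:
drive_tool --pt "0 0 0 0.017 -0.036 0 1" --pt "0 0 0 0.017 -0.036 0 1" --pt "0 0 0 0 0 0 1"

```text
time_s: 15.55
ee_pos: [0.472, 0.2466, 0.0216]
tool_rot: [0.977, 0.215, 0.0, -0.0]
force: [0.2, 1.0, 0.1]
width: -0.002
finger_force: 0.4
```

Emit:
drive_tool --pt "0 0 0 0.017 -0.036 0 1" --pt "0 0 0 0 0 0 1"

```text
time_s: 15.8
ee_pos: [0.4724, 0.2457, 0.0216]
tool_rot: [0.977, 0.215, 0.0, -0.0]
force: [-0.1, 0.0, 0.7]
width: -0.001
finger_force: 0.5
```

Emit:
drive_tool --pt "0 0 0 0.017 -0.036 0 1" --pt "0 0 0 0 0 0 1"

```text
time_s: 16.05
ee_pos: [0.4729, 0.2448, 0.0216]
tool_rot: [0.977, 0.215, 0.0, -0.0]
force: [-0.4, 1.0, -0.9]
width: -0.004
finger_force: 0.5
```

Emit:
drive_tool --pt "0 0 0 0.017 -0.036 0 1" --pt "0 0 0 0 0 0 1"

```text
time_s: 16.3
ee_pos: [0.4733, 0.2439, 0.0215]
tool_rot: [0.977, 0.215, -0.0, 0.0]
force: [-0.5, 1.2, 0.9]
width: -0.004
finger_force: 0.5
```

Emit:
drive_tool --pt "0 0 0 0.017 -0.036 0 1" --pt "0 0 0 0 0 0 1"

```text
time_s: 16.55
ee_pos: [0.4737, 0.243, 0.0215]
tool_rot: [0.977, 0.215, 0.0, 0.0]
force: [-0.3, 0.9, 0.3]
width: 0.002
finger_force: 0.5
```

Emit:
drive_tool --pt "0 0 0 0.017 -0.036 0 1" --pt "0 0 0 0 0 0 1"

```text
time_s: 16.8
ee_pos: [0.4741, 0.2421, 0.0215]
tool_rot: [0.977, 0.215, 0.0, -0.0]
force: [-0.2, 0.7, 0.2]
width: 0.0
finger_force: 0.5
```

Emit:
drive_tool --pt "0 0 0 0.017 -0.036 0 1" --pt "0 0 0 0 0 0 1"

```text
time_s: 17.05
ee_pos: [0.4745, 0.2411, 0.0215]
tool_rot: [0.977, 0.215, -0.0, 0.0]
force: [0.1, 1.4, 0.8]
width: 0.001
finger_force: 0.5
```

Emit:
drive_tool --pt "0 0 0 0.017 -0.036 0 1" --pt "0 0 0 0 0 0 1"

```text
time_s: 17.3
ee_pos: [0.475, 0.2403, 0.0215]
tool_rot: [0.977, 0.215, 0.0, -0.0]
force: [-0.0, 1.2, 0.8]
width: 0.004
finger_force: 0.5
```

Emit:
drive_tool --pt "0 0 0 0.017 -0.036 0 1" --pt "0 0 0 0 0 0 1"

```text
time_s: 17.55
ee_pos: [0.4754, 0.2394, 0.0216]
tool_rot: [0.977, 0.215, 0.0, -0.0]
force: [-0.7, 1.7, 0.5]
width: 0.002
finger_force: 0.5
```

Emit:
drive_tool --pt "0 0 0 0.017 -0.036 0 1" --pt "0 0 0 0 0 0 1"

```text
time_s: 17.8
ee_pos: [0.4758, 0.2385, 0.0215]
tool_rot: [0.977, 0.215, -0.0, -0.0]
force: [0.1, 1.2, 0.3]
width: 0.001
finger_force: 0.5
```

Emit:
drive_tool --pt "0 0 0 0.017 -0.036 0 1" --pt "0 0 0 0 0 0 1"

```text
time_s: 18.05
ee_pos: [0.4762, 0.2376, 0.0216]
tool_rot: [0.977, 0.215, 0.0, -0.0]
force: [-0.5, 0.4, 1.0]
width: 0.002
finger_force: 0.5
```

Emit:
drive_tool --pt "0 0 0 0.017 -0.036 0 1" --pt "0 0 0 0 0 0 1"

```text
time_s: 18.3
ee_pos: [0.4767, 0.2367, 0.0216]
tool_rot: [0.977, 0.215, 0.0, 0.0]
force: [-0.1, 1.2, 1.1]
width: -0.0
finger_force: 0.5
```

Emit:
drive_tool --pt "0 0 0 0.017 -0.036 0 1" --pt "0 0 0 0 0 0 1"

```text
time_s: 18.55
ee_pos: [0.4771, 0.2357, 0.0216]
tool_rot: [0.977, 0.215, 0.0, 0.0]
force: [-0.0, 0.9, 0.9]
width: -0.0
finger_force: 0.5
```

Emit:
drive_tool --pt "0 0 0 0.017 -0.036 0 1" --pt "0 0 0 0 0 0 1"

```text
time_s: 18.8
ee_pos: [0.4775, 0.2349, 0.0216]
tool_rot: [0.977, 0.215, -0.0, -0.0]
force: [-0.3, 1.2, 1.3]
width: -0.001
finger_force: 0.7
```

The finger force has risen to 0.7 N at y about 52 mm, which suggests the plunger has been reached. About 4 mm should remain to the solid stop.

Emit:
drive_tool --pt "0 0 0 0.017 -0.036 0 1" --pt "0 0 0 0 0 0 1"

```text
time_s: 19.05
ee_pos: [0.4779, 0.234, 0.0216]
tool_rot: [0.977, 0.215, 0.0, -0.0]
force: [-0.4, 1.7, 0.6]
width: 0.002
finger_force: 0.8
```

Emit:
drive_tool --pt "0 0 0 0.017 -0.036 0 1" --pt "0 0 0 0 0 0 1"

```text
time_s: 19.3
ee_pos: [0.4784, 0.2331, 0.0216]
tool_rot: [0.977, 0.215, 0.0, -0.0]
force: [-0.2, 1.5, 0.9]
width: -0.003
finger_force: 0.8
```

Emit:
drive_tool --pt "0 0 0 0.012 -0.025 0 1" --pt "0 0 0 0 0 0 1"

```text
time_s: 19.55
ee_pos: [0.4787, 0.2325, 0.0216]
tool_rot: [0.977, 0.215, 0.0, -0.0]
force: [-0.4, 1.9, 0.5]
width: -0.0
finger_force: 1.0
```

Emit:
drive_tool --pt "0 0 0 0.012 -0.025 0 1" --pt "0 0 0 0 0 0 1"

```text
time_s: 19.8
ee_pos: [0.479, 0.2318, 0.0215]
tool_rot: [0.977, 0.215, 0.0, -0.0]
force: [-1.3, 2.2, 0.8]
width: 0.0
finger_force: 1.0
```

Emit:
drive_tool --pt "0 0 0 0.012 -0.025 0 1" --pt "0 0 0 0 0 0 1"

```text
time_s: 20.05
ee_pos: [0.4792, 0.2314, 0.0216]
tool_rot: [0.977, 0.215, 0.0, -0.0]
force: [-1.6, 3.7, 0.1]
width: -0.003
finger_force: 1.6
```

Emit:
drive_tool --pt "0 0 0 0.008 -0.016 0 1" --pt "0 0 0 0 0 0 1"

```text
time_s: 20.3
ee_pos: [0.4793, 0.2313, 0.0216]
tool_rot: [0.977, 0.215, -0.0, -0.0]
force: [-1.7, 5.1, 1.0]
width: -0.001
finger_force: 2.8
```

Emit:
drive_tool --pt "0 0 0 0.004 -0.008 0 1" --pt "0 0 0 0 0 0 1"

```text
time_s: 20.55
ee_pos: [0.4793, 0.2313, 0.0216]
tool_rot: [0.977, 0.215, 0.0, -0.0]
force: [-3.0, 5.5, 1.3]
width: -0.001
finger_force: 3.3
```

Emit:
drive_tool --pt "0 0 0 0.006 -0.012 0 1" --pt "0 0 0 0 0 0 1"

```text
time_s: 20.8
ee_pos: [0.4793, 0.2313, 0.0216]
tool_rot: [0.977, 0.215, 0.0, -0.001]
force: [-3.5, 7.1, 0.5]
width: -0.001
finger_force: 4.0
```

Emit:
drive_tool --pt "0 0 0 0 0 0 1" --pt "0 0 0 0 0 0 1" --pt "0 0 0 0 0 0 1" --pt "0 0 0 0 0 0 1" --pt "0 0 0 0 0 0 1" --pt "0 0 0 0 0 0 1" --pt "0 0 0 0 0 0 1" --pt "0 0 0 0 0 0 1"

```text
time_s: 21.8
ee_pos: [0.4793, 0.2313, 0.0216]
tool_rot: [0.977, 0.215, -0.0, -0.0]
force: [-3.5, 7.7, 0.7]
width: -0.001
finger_force: 4.0
```

The push held at about 8.4 N for a second. Now I'll back away gently and look.

Emit:
drive_tool --pt "0 0 0 -0.017 0.036 0 1" --pt "0 0 0 -0.034 0.072 0 1" --pt "0 0 0 -0.12 0.25 0 1" --pt "0 0 0 -0.25 0.5 0 1" --pt "0 0 0 0 0 0.9 1" --pt "0 0 0 0 0 1 1" --pt "0 0 0 0 0 1 1" --pt "0 0 0 0 0 1 1" --pt "0 0 0 0 0 1 1" --pt "0 0 0 0 0 1 1" --pt "0 0 0 0 0 1 1"

```text
time_s: 23.18
ee_pos: [0.4685, 0.2527, 0.1949]
tool_rot: [0.977, 0.215, 0.0, -0.0]
force: [-0.0, -0.4, -0.0]
width: -0.001
finger_force: 0.0
```

Emit:
drive_tool --pt "0 0 0 0 -1 0 1" --pt "0 0 0 0 -1 0 1" --pt "0 0 0 0 -1 0 1" --pt "0 0 0 0 -1 0 1" --pt "0 0 0 0 -1 0 1" --pt "0 0 0 0 -1 0 1" --pt "0 0 0 0 -1 0 1" --pt "0 0 0 0 -1 0 1" --pt "0 0 0 0 -1 0 1" --pt "0 0 0 0 -1 0 1" --pt "0 0 0 0 -1 0 1" --pt "0 0 0 0 -1 0 1"

```text
time_s: 24.68
ee_pos: [0.4691, -0.0481, 0.1941]
tool_rot: [0.977, 0.215, 0.0, -0.0]
force: [0.0, 0.9, -0.6]
width: 0.003
finger_force: 0.0
```

Emit:
drive_tool --pt "0 0 0 0 -1 0 1" --pt "0 0 0 0 -1 0 1" --pt "0 0 0 0 -1 0 1" --pt "0 0 0 0 -1 0 1" --pt "0 0 0 0 -1 0 1" --pt "0 0 0 0 -1 0 1" --pt "0 0 0 0 -1 0 1" --pt "0 0 0 0 -1 0 1" --pt "0 0 0 0 0 0 1"

```text
time_s: 25.8
ee_pos: [0.4692, -0.2489, 0.1939]
tool_rot: [0.977, 0.214, -0.0, 0.0]
force: [0.4, 1.1, 0.9]
width: -0.001
finger_force: 0.0
```

Run:
```python
from h import *
t=cap('top');s=cap('scene')
a=t['image'][130:290,222:407];b=s['image'][150:290,240:360]
cv2.imwrite('pics/k.png',cv2.cvtColor(cv2.hconcat([cv2.resize(a,(456,394),interpolation=cv2.INTER_CUBIC),cv2.resize(b,(338,394),interpolation=cv2.INTER_CUBIC)]),cv2.COLOR_RGB2BGR))
# bar top face: bright pixels, rectangle
for n,c,(x0,y0,x1,y1) in(('top',t,(240,150,350,245)),('scene',s,(290,190,322,262))):
    m=(c['image'][y0:y1,x0:x1].min(2)>238).astype(np.uint8)
    cs=sorted(cv2.findContours(m,cv2.RETR_EXTERNAL,cv2.CHAIN_APPROX_NONE)[0],key=cv2.contourArea)[-1:]
    for k in cs:
        W=np.array([onz(c,u+x0,v+y0,.05)[:2] for u,v in k[:,0]])
        A=.4341;d=W-[.4867,.1813];L=np.c_[np.cos(A)*d[:,0]+np.sin(A)*d[:,1],-np.sin(A)*d[:,0]+np.cos(A)*d[:,1]]*1e3
        print(n,cv2.minAreaRect(L.astype(np.float32)))
```

```text
top ((17.72477912902832, -17.181747436523438), (106.20879364013672, 34.74702453613281), 89.99618530273438)
scene ((14.157855987548828, -13.892616271972656), (25.97032356262207, 94.8480453491211), 0.5610770583152771)
```

View pics/k.png

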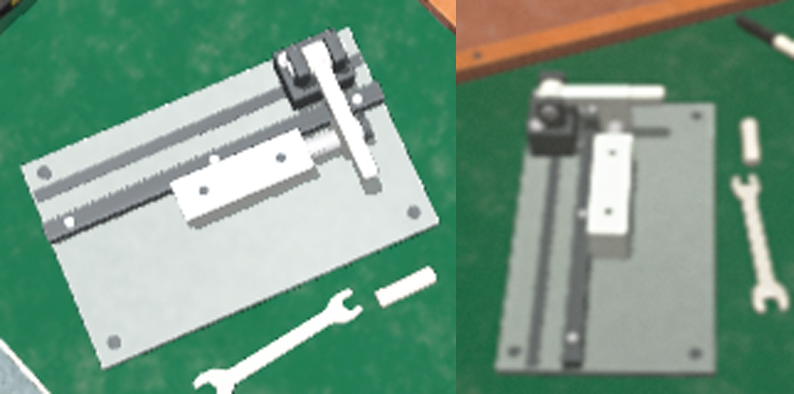

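The bar is flush with the fence: its centre is at x about 15 mm and its angle is 0.01 rad or less. Its end is on the screw, the flag is down, and the spanner and dowel have not moved. I'm handing the job in.

```bash
python3 -c "
from workcell import ticket;print(ticket.close_job())"
```

```text
the job is handed in; nothing more can be done
None
```

I handed the job in at about 26 s; it gave no verdict. The flag is down and the bar is flush with the fence, with its end on the stop screw after a push of about 8 N held for a second. I saw no movement of the spanner or the dowel pin. I could not measure directly whether the bar is still pressing the plunger in.

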